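# Stand the feed bottles in their holders

### The job

Get the feed bottles ready beside the bioreactors: take the three straight-sided bottles one after another and stand each upright on the floor of the round steel holder made for its size, the small bottle in the small holder, the medium in the medium and the large in the large. They are glass, so set them down gently and never drop or tip one over; leave the two conical flasks standing where they are.

Things in the scene. Friction and masses are not known exactly. Their poses are not given: they have to be found in the camera images.
- bottle_small_center (a point): The small of three straight-sided (cylindrical) amber glass laboratory bottles with a white screw cap, empty, loose, standing upright on the bench. Body 40 mm in diameter up to 38 mm, then a shoulder and a neck 22 mm in diameter; 84 mm tall over all. The cap is a cylinder 30 mm in diameter filling the top 24 mm. May be gripped by the cap or by the body. This point is on its axis, half-way up (42 mm above its underside); z points up along the bottle.
- bottle_medium_center (a point): The medium of three straight-sided (cylindrical) amber glass laboratory bottles with a white screw cap, empty, loose, standing upright on the bench. Body 54 mm in diameter up to 60 mm, then a shoulder and a neck 28 mm in diameter; 106 mm tall over all. The cap is a cylinder 36 mm in diameter filling the top 24 mm. May be gripped by the cap or by the body. This point is on its axis, half-way up (53 mm above its underside); z points up along the bottle.
- bottle_large_center (a point): The large of three straight-sided (cylindrical) amber glass laboratory bottles with a white screw cap, empty, loose, standing upright on the bench. Body 68 mm in diameter up to 88 mm, then a shoulder and a neck 34 mm in diameter; 134 mm tall over all. The cap is a cylinder 42 mm in diameter filling the top 24 mm. May be gripped by the cap or by the body. This point is on its axis, half-way up (67 mm above its underside); z points up along the bottle.
- flask_small_center (a point): The small of two conical amber glass flasks (wide base 64 mm in diameter, tapering to a narrow neck) with a white screw cap 30 mm in diameter and 24 mm tall; 104 mm tall over all, loose. To be left alone. This point is on its axis, half-way up (52 mm above its underside); z points up.
- flask_large_center (a point): The large of two conical amber glass flasks (wide base 80 mm in diameter, tapering to a narrow neck) with a white screw cap 36 mm in diameter and 24 mm tall; 128 mm tall over all, loose. To be left alone. This point is on its axis, half-way up (64 mm above its underside); z points up.
- holder_small: The small of three round stainless steel bottle holders fixed to the bench: a shallow open dish 64 mm in outside diameter and 16 mm high, wall 4 mm, so 56 mm in inside diameter, floor 4 mm thick. It is made for the small bottle (40 mm), with 8 mm to spare all round. Origin: centre of its underside, on the bench; z up.
- holder_medium: The medium of three round stainless steel bottle holders fixed to the bench: a shallow open dish 78 mm in outside diameter and 16 mm high, wall 4 mm, so 70 mm in inside diameter, floor 4 mm thick. It is made for the medium bottle (54 mm), with 8 mm to spare all round. Origin: centre of its underside, on the bench; z up.
- holder_large: The large of three round stainless steel bottle holders fixed to the bench: a shallow open dish 92 mm in outside diameter and 16 mm high, wall 4 mm, so 84 mm in inside diameter, floor 4 mm thick. It is made for the large bottle (68 mm), with 8 mm to spare all round. Origin: centre of its underside, on the bench; z up.
Things that resemble listed ones, but are neither listed nor needed, are in the scene too. What is shaped like the part that bears bottle_large_center but green or purple is not meant.

How it is judged (in metres and radians):
At the end, for the whole second after the job is handed in: Each bottle stands released and at rest in the holder of its own size: axis within 12 mm of the holder's centre, underside within 5 mm of the holder's floor, upright within 0.1 rad; both flasks upright and within 20 mm of where they stood (horizontal distance between bottle_small_center and holder_small below 0.012 m and height (world z) of bottle_small_center below 0.051 m and angle between each of bottle_small_center, bottle_medium_center, bottle_large_center, flask_small_center, flask_large_center's own z axis and vertical below 0.1 rad and linear speed of each of bottle_small, bottle_medium, bottle_large below 0.02 m/s and horizontal distance between bottle_medium_center and holder_medium below 0.012 m and height (world z) of bottle_medium_center below 0.062 m and horizontal distance between bottle_large_center and holder_large below 0.012 m and height (world z) of bottle_large_center below 0.076 m and distance of each of flask_small_center, flask_large_center from where it was at the start of the episode below 0.02 m); the robot touches nothing.
It fails at once if a bottle is dropped (not held and moving faster than 0.7 m/s, a fall of about 25 mm) ((contact force between the fingers and bottle_small below 0.05 N and linear speed of bottle_small above 0.7 m/s) or (contact force between the fingers and bottle_medium below 0.05 N and linear speed of bottle_medium above 0.7 m/s) or (contact force between the fingers and bottle_large below 0.05 N and linear speed of bottle_large above 0.7 m/s)).
It fails at once if a bottle is tipped by more than 0.6 rad (angle between any of bottle_small_center, bottle_medium_center, bottle_large_center's own z axis and vertical above 0.6 rad).
It fails at once if a conical flask is moved by more than 30 mm (distance of any of flask_small_center, flask_large_center from where it was at the start of the episode above 0.03 m).
It also fails if it takes over 99 s, if anything falls off the work surface, if the arm or the gripper's body presses on something with over 40 N, if the wrist force passes 120 N, or if a joint passes its speed limit or range.

### The arm

A 6-joint arm with a two-finger parallel gripper is mounted at the origin on the work surface. World frame = base frame: x ahead of the robot, y to its left, z up, the work surface at z = 0. Lengths are in m, angles in degrees, forces in N, time in s.
With the tool pointing down it reaches from about 0.4 to 0.825 m from the base axis. Payload 7 kg.
Tool frame: the origin (TCP) lies midway between the tips of the shut fingers; the grasp point (between the pads) lies r.grasp_offset behind it (r.grasp_offset is the distance from the TCP to the grasp point, in m); x points along the fingers, z is the direction in which the jaws open and shut, and the axes are right-handed (so a half turn about x gives the same grasp; the last joint's range is limited). The gripper opens to 88 mm and grips with 3 to 60 N. Pads are 19 mm wide; open, the fingers measure 130 mm over their backs; the gripper's body (78 mm by 193 mm) begins 47 mm behind the grasp point.
Start: joints at [86.522, 20.546, 0.682, 0, -70.136, -16.507], TCP at [0.231, 0.634, 0.227] pointing down, gripper open.
Joint ranges: [-176.03, 176.03], [-82.01, 121.73], [-58.28, 71.71], [-173.87, 95.51], [-174.79, -0.11], [-173.66, 173.66]. Speed limits (degrees/s): [136.94, 136.94, 172.46, 180, 180, 180].

### API

Orientations are given as [roll, pitch, yaw] about the fixed x, y, z axes, in that order (R = Rz(yaw) Ry(pitch) Rx(roll)).
In Python, from plant import readout, vision, close_job, r gives the robot as it stands.
- The arm moves only by the shell command python3 -m handwheel 'ROWS' [OPENING] [FORCE]. ROWS is JSON, a list that holds one entry, the list of rows, each a list of 4 numbers: the shift along the world's x, y, z in units of 40 mm (1.0 is 40 mm), then the turn about the world's z in units of 5 degrees (1.0 is 5 degrees). In form: [[[tx, ty, tz, roll], ...]]. A call has 1 to 8 rows; each row shifts and turns the pose as measured when the row begins; what a row does not reach is not made up. A row lasts 1/10 s, in which the tool goes at most 50 mm and 8.59 degrees, less where a joint would pass 70% of its speed; a pose out of reach is approached as far as the arm can. A call is refused whole if a number of a shift passes 1 or a number of a turn 1, either way. A call with a gripper value outside its range is refused whole. OPENING is the finger opening in mm, from 0 to 87.6, set as the call begins (- or left out, the last holds). The fingers move at their own pace and stop on an object; FORCE is the grip in N (left out, the last holds). Time passes only in rows, so rows that do not move let the fingers close. It gives the time, the measured TCP pose, the force and the opening at its end, in the units of the state.
- readout.get_state(): the state, without advancing time (a new reading comes with each control period).
- vision.capture(name): name is "side" or "top" or "wrist"; returns the picture (480x640x3 uint8, blue, green, red); there is no depth.
- vision.get_calibration(name): a dict with "intrinsics" (3x3 intrinsics, pixels), "pose" (4x4, takes a point from camera to world coordinates). Camera axes: x right, y up, looking along -z (the intrinsics and any distortion apply to the point x, -y, -z); pixel columns grow to the right and rows downward; lengths in m; the calibration is good to about 2 mm. The wrist camera is an equidistant fisheye: a pixel r from the principal point sees the ray r / f radians off the axis. A picture is of the moment at which its call begins: read the wrist's pose just before it. get_calibration takes no time and is no camera call; for the wrist camera it gives the pose at the moment of the call.
- close_job(): hands the job in, once; it reports no verdict.
The state is a dict: "time_s": time; "joints": joint angles; "qd": joint speeds; "joint_torque": joint torques, N m; "tcp_pos": TCP position; "eef_rot": TCP orientation; "contact_force": force on the tool from outside, world axes, zero at the start; "moment": the same for the moment, N m; "gripper_width": finger opening in m.
Only numpy, scipy, OpenCV 4.12 (cv2) and the standard library are available. Lean on these libraries where they do the work, as an engineer would, in place of code of your own. Each camera call takes 0.05 s, during which the arm holds its last target.

## Working session

There is one attempt and no reset: what is moved stays moved. The work goes in short steps, Python scripts to look and compute and a shell command to move; the robot and the scene stay as the last step left them, time stands still between calls to the robot, and variables do not carry over. Pictures are saved under pics/ and viewed, and the job is handed in when it is done.

```bash
mkdir -p pics; ls; python3 - <<'E'
from plant import readout, vision, r
import cv2
s=readout.get_state();print(s, r.grasp_offset)
for n in("side","top","wrist"):
    c=vision.get_calibration(n);print(n,c)
    cv2.imwrite(f"pics/{n}0.png",vision.capture(n))
E
```

```text
pics
{'time_s': 0.0, 'joints': array([ 8.65228937e+01,  2.05913238e+01,  6.32456299e-01, -2.03668195e-02,
       -7.01365771e+01, -1.65068065e+01]), 'qd': array([-0.05097194, -0.06274476,  0.02949973,  0.05681927,  0.03286469,
       -0.12549341]), 'joint_torque': array([ 1.34705337e-03, -5.82720566e+01,  2.93057781e+01,  6.99706122e+00,
        7.29577179e-03, -1.50381425e-04]), 'tcp_pos': array([0.230542  , 0.63386944, 0.22561317]), 'eef_rot': array([   5.16547362,   89.90265338, -104.82537536]), 'contact_force': array([-0.03082493,  0.50743756, -0.28081721]), 'moment': array([0.01824239, 0.01292124, 0.01371046]), 'gripper_width': 0.08770089431218167} 0.0188
side {'intrinsics': array([[490.22951237,   0.        , 317.24910684],
       [  0.        , 490.22951237, 248.96261969],
       [  0.        ,   0.        ,   1.        ]]), 'pose': array([[-0.9963062 ,  0.05769288, -0.0636042 ,  0.4501585 ],
       [-0.08561276, -0.60986179,  0.78786995,  0.80311796],
       [ 0.00666471,  0.79040504,  0.61254832,  0.71715853],
       [ 0.        ,  0.        ,  0.        ,  1.        ]])}
to
[... 155 characters left out ...]
  1.        ]]), 'pose': array([[-0.02164184,  0.97962434, -0.19966917,  0.26077988],
       [-0.99975434, -0.02025004,  0.00901035, -0.02891599],
       [ 0.00478345,  0.19981512,  0.97982194,  1.37353628],
       [ 0.        ,  0.        ,  0.        ,  1.        ]])}
wrist {'intrinsics': array([[371.64829954,   0.        , 315.6329096 ],
       [  0.        , 371.64829954, 243.45697482],
       [  0.        ,   0.        ,   1.        ]]), 'pose': array([[-0.3404009 ,  0.89690967,  0.28227695,  0.30754099],
       [-0.9402782 , -0.32534809, -0.10012755,  0.60557537],
       [ 0.0020329 , -0.29950237,  0.95409339,  0.38439508],
       [ 0.        ,  0.        ,  0.        ,  1.        ]])}
```

View pics/side0.png

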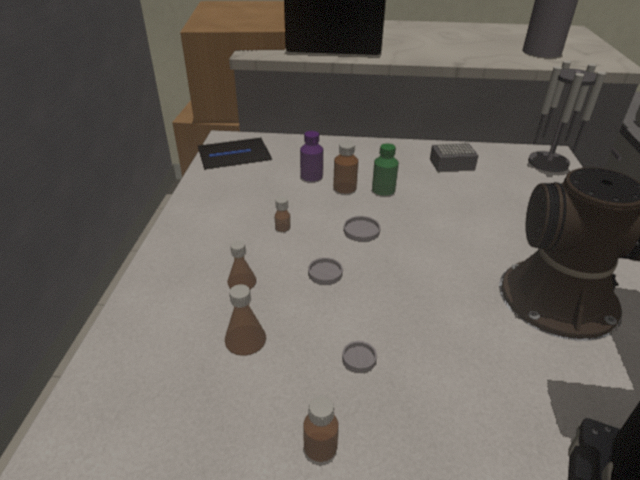

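View pics/top0.png

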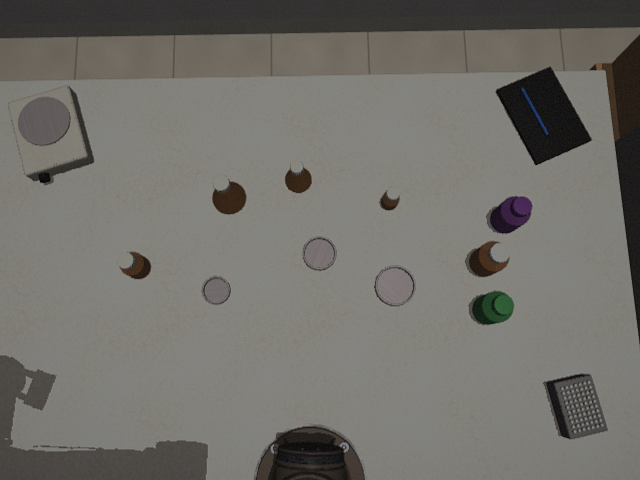

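View pics/wrist0.png

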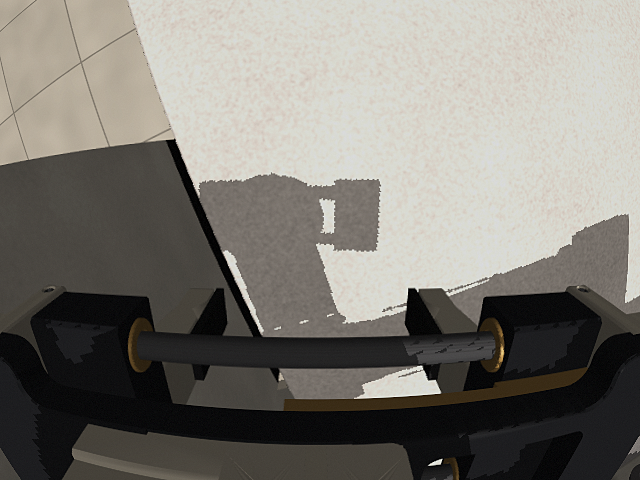

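The side and top views show all the parts. In the top view the bottles are: medium near (137,265), large amber near (487,258), between the purple and green decoys, and small near (390,200). The flasks are near (229,197) and (298,180). The holders are small (217,290), medium (320,253) and large (395,286). I'll zoom in to segment the caps.

```bash
python3 - <<'E'
import cv2,numpy as np
t=cv2.imread("pics/top0.png")
T=[]
for (u,v) in [(137,265),(390,200),(487,258),(217,290),(320,253),(395,286)]:
    c=t[v-30:v+30,u-30:u+30];T.append(cv2.resize(c,None,fx=4,fy=4,interpolation=cv2.INTER_NEAREST))
cv2.imwrite("pics/z.png",np.vstack([np.hstack(T[:3]),np.hstack(T[3:])]))
s=cv2.imread("pics/side0.png")
T=[]
for (u,v) in [(320,430),(282,215),(345,168),(359,357),(325,271),(362,228)]:
    c=s[v-35:v+35,u-35:u+35];T.append(cv2.resize(c,(240,240),interpolation=cv2.INTER_NEAREST))
cv2.imwrite("pics/z2.png",np.vstack([np.hstack(T[:3]),np.hstack(T[3:])]))
E
```

```text
(no output)
```

View pics/z.png

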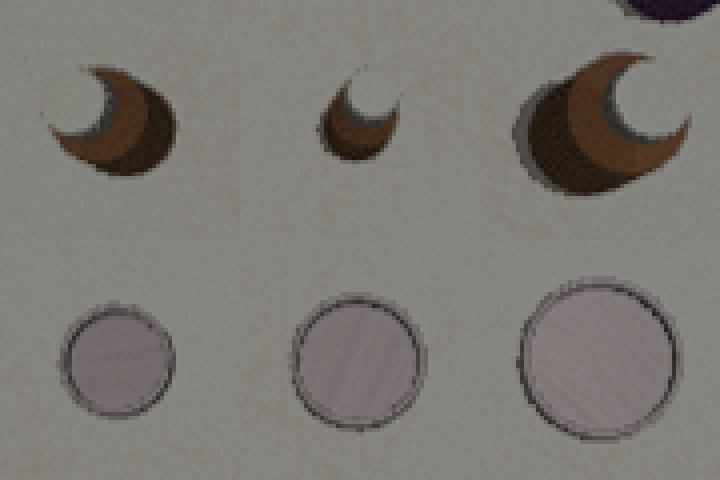

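View pics/z2.png

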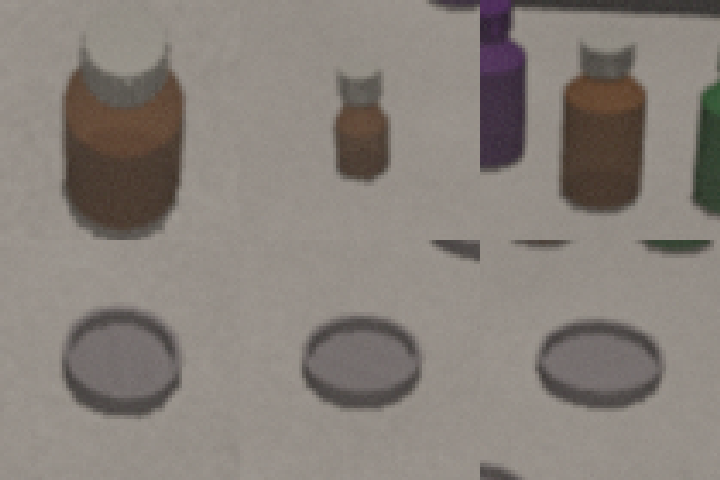

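```bash
cat > h.py <<'E'
import cv2,numpy as np
from scipy.optimize import least_squares
from plant import vision
def cast(cal,uv,z):
    K=cal["intrinsics"];P=cal["pose"];uv=np.atleast_2d(np.float64(uv))
    d=np.c_[(uv[:,0]-K[0,2])/K[0,0],-(uv[:,1]-K[1,2])/K[1,1],-np.ones(len(uv))]@P[:3,:3].T
    o=P[:3,3];t=(z-o[2])/d[:,2];return (o+d*t[:,None])[:,:2]
def circ(cal,pts,z,R,near=True,half=75):
    X=cast(cal,pts,z);C=cal["pose"][:2,3];c=(X.min(0)+X.max(0))/2
    for _ in range(8):
        dr=(C-c)/np.linalg.norm(C-c)*(1 if near else -1)
        e=X-c;n=np.linalg.norm(e,axis=1);ok=(e@dr)/n>np.cos(np.radians(half))
        s=least_squares(lambda p:np.linalg.norm(X[ok]-p,axis=1)-R,c,loss='soft_l1',f_scale=.001);c=s.x
    return c,np.sqrt(np.mean(s.fun**2)),ok.sum()
def blob(m,uv):
    cs,_=cv2.findContours(m.astype(np.uint8),cv2.RETR_EXTERNAL,cv2.CHAIN_APPROX_NONE)
    k=min(cs,key=lambda c:(-cv2.pointPolygonTest(c,uv,True)) if len(c)>8 else 1e9)
    return k[:,0,:].astype(float),cv2.contourArea(k)
B={"s":(.02,(390,203),(282,224)),"m":(.027,(142,267),(321,443)),"l":(.034,(482,262),(345,178)),"fl":(.04,(229,197),(245,333)),"fs":(.032,(298,180),(240,279))}
H={"s":(.032,(217,290),(359,357)),"m":(.039,(320,253),(325,271)),"l":(.046,(395,286),(362,228))}
E
cat > m.py <<'E'
from h import *
for i,n in enumerate(("top","side")):
    cal=vision.get_calibration(n);im=cv2.imread(f"pics/{n}0.png");f=im.astype(float)
    rgb=f[...,::-1];amb=(rgb[...,0]>1.35*rgb[...,2])&(rgb[...,0]>rgb[...,1]*1.12)
    for k,v in B.items():
        p,a=blob(amb,v[1+i]);c,e,nn=circ(cal,p,0,v[0]);print(n,"bottle",k,c.round(4),"rms",round(e,5),nn,a,p.min(0),p.max(0))
    g=cv2.GaussianBlur(f,(3,3),0)
    bg=cv2.medianBlur(im,151).astype(float)
    hm=np.abs(g-bg).max(2)>14
    for k,v in H.items():
        u,w=v[1+i];roi=np.zeros_like(hm);R=45 
        roi[w-30:w+30,u-30:u+30]=1
        p,a=blob(hm&roi,(u,w) )
        p=cv2.convexHull(p.astype(np.float32))[:,0]
        c1,e1,_=circ(cal,p,0,v[0]);c2,e2,_=circ(cal,p,.016,v[0],False)
        print(n,"holder",k,c1.round(4),c2.round(4),"rms",round(e1,5),round(e2,5),a,p.min(0),p.max(0))
E
python3 m.py
```

```text
top bottle s [ 0.6246 -0.1984] rms 0.00647 23 129.5 [381. 193.] [398. 209.]
top bottle m [0.4795 0.3887] rms 0.00097 28 343.0 [121. 252.] [149. 278.]
top bottle l [ 0.4754 -0.4123] rms 0.00093 35 626.0 [469. 242.] [508. 276.]
top bottle fl [0.6423 0.1809] rms 0.00105 40 666.0 [213. 182.] [245. 213.]
top bottle fs [0.6838 0.0163] rms 0.00097 31 396.5 [285. 169.] [310. 192.]
top holder s [0.42   0.2051] [0.421 0.206] rms 0.00033 0.00052 645.5 [201. 275.] [230. 304.]
top holder m [ 0.4996 -0.0302] [ 0.5013 -0.0301] rms 0.00048 0.00022 920.0 [302. 236.] [336. 271.]
top holder l [ 0.4218 -0.1998] [ 0.4222 -0.2014] rms 0.00061 0.00029 1302.0 [373. 266.] [415. 306.]
side bottle s [ 0.6221 -0.208 ] rms 0.00153 15 227.5 [275. 211.] [289. 230.]
side bottle m [0.4773 0.3807] rms 0.00103 41 1105.5 [304. 416.] [337. 461.]
side bottle l [ 0.4713 -0.4205] rms 0.00192 24 748.5 [334. 155.] [357. 192.]
side bottle fl [0.6403 0.173 ] rms 0.001 45 1345.5 [225. 306.] [264. 354.]
side bottle fs [ 0.6828 -0.0037] rms 0.00647 37 502.5 [228. 257.] [255. 287.]
side holder s [0.4201 0.2072] [0.4195 0.2063] rms 0.00038 0.0003 929.5 [341. 341.] [376. 373.]
side holder m [ 0.5002 -0.0297] [ 0.5001 -0.0319] rms 0.00033 0.00041 802.5 [307. 257.] [343. 285.]
side holder l [ 0.4211 -0.2014] [ 0.4208 -0.2031] rms 0.00039 0.00038 796.0 [343. 216.] [380. 242.]
```

```bash
cat > m2.py <<'E'
from h import *
def dens(p):
    h=cv2.convexHull(p.astype(np.float32))[:,0];o=[]
    for a,b in zip(h,np.roll(h,-1,0)):
        k=max(1,int(np.hypot(*(b-a))));o+= [a+(b-a)*j/k for j in range(k)]
    return np.array(o)
for thr in (1.2,1.35):
  for i,n in enumerate(("top","side")):
    cal=vision.get_calibration(n);im=cv2.resize(cv2.imread(f"pics/{n}0.png"),None,fx=4,fy=4,interpolation=cv2.INTER_CUBIC);rgb=im.astype(float)[...,::-1]
    amb=(rgb[...,0]>thr*rgb[...,2]+3)&(rgb[...,0]<150)
    for k,v in B.items():
        p,a=blob(amb,tuple(4.*x+1.5 for x in v[1+i]));p=dens((p+.5)/4-.5)
        for half in (45,65):
            c,e,nn=circ(cal,p,0,v[0],half=half);print(thr,n,k,half,c.round(4),"rms",round(e,5),nn)
E
python3 m2.py
python3 - <<'E'
import cv2
a=cv2.imread("pics/top0.png");b=cv2.imread("pics/side0.png")
print(a[200:216,389,::-1].tolist());print(b[445:468,321,::-1].tolist())
E
```

```text
1.2 top s 45 [ 0.6229 -0.1975] rms 0.00025 13
1.2 top s 65 [ 0.6229 -0.1977] rms 0.00032 18
1.2 top m 45 [0.4785 0.3866] rms 0.00035 16
1.2 top m 65 [0.4786 0.3867] rms 0.0004 22
1.2 top l 45 [ 0.4737 -0.4109] rms 0.00015 20
1.2 top l 65 [ 0.4738 -0.4109] rms 0.00026 28
1.2 top fl 45 [0.6407 0.1796] rms 0.0002 24
1.2 top fl 65 [0.6407 0.1798] rms 0.00024 34
1.2 top fs 45 [0.6821 0.016 ] rms 0.00021 17
1.2 top fs 65 [0.6821 0.016 ] rms 0.00021 25
1.2 side s 45 [ 0.6209 -0.2032] rms 0.00056 8
1.2 side s 65 [ 0.6213 -0.2034] rms 0.00079 13
1.2 side m 45 [0.4771 0.3828] rms 0.00021 25
1.2 side m 65 [0.4772 0.3827] rms 0.00026 34
1.2 side l 45 [ 0.4718 -0.4147] rms 0.00074 15
1.2 side l 65 [ 0.4719 -0.4149] rms 0.00092 20
1.2 side fl 45 [0.6392 0.1753] rms 0.00019 29
1.2 side fl 65 [0.6391 0.1752] rms 0.00034 39
1.2 side fs 45 [0.6753 0.0036] rms 0.00154 22
1.2 side fs 65 [0.6793 0.0055] rms 0.00257 31
1.35 top s 45 [ 0.6233 -0.1977] rms 0.00034 10
1.35 top s 65 [ 0.6234 -0.1979] rms 0.00049 15
1.35 top m 45 [0.4787 0.3872] rms 0.0003 17
1.35 top m 65 [0.4789 0.3873] rms 0.00044 23
1.35 t
[... 610 characters left out ...]
l 65 [0.6399 0.1739] rms 0.00055 40
1.35 side fs 45 [0.6754 0.0013] rms 0.00152 22
1.35 side fs 65 [0.6801 0.0031] rms 0.00251 31
[[47, 47, 44], [57, 44, 37], [61, 41, 27], [64, 42, 28], [62, 41, 24], [64, 42, 26], [52, 38, 23], [41, 31, 21], [37, 26, 15], [36, 24, 11], [99, 96, 90], [130, 130, 123], [134, 133, 126], [133, 132, 126], [133, 132, 125], [133, 133, 126]]
[[78, 64, 55], [80, 63, 52], [77, 62, 53], [78, 62, 52], [73, 57, 46], [75, 61, 48], [73, 61, 49], [78, 65, 53], [76, 60, 49], [77, 61, 48], [72, 59, 48], [74, 57, 47], [75, 61, 48], [80, 65, 56], [74, 60, 49], [78, 63, 49], [80, 68, 57], [86, 80, 75], [88, 84, 79], [93, 88, 84], [109, 105, 99], [137, 130, 124], [144, 136, 130]]
```

The top view sets the bottle positions, since the side view's base edges are contaminated by shadow. That gives medium (0.478, 0.386), small (0.622, -0.199) and large (0.473, -0.412). The holders agree in both views. I'll do the medium first with the jaws opening along y, so a +20° turn.

```bash
python3 -m handwheel '[[[1,-1,0,1],[1,-1,0,1],[1,-1,0,1],[1,-1,0,1],[1,-1,0,0],[1,-1,0,0]]]' 87.6 20
```

```text
time_s: 0.75
tcp_pos: [0.4424, 0.4192, 0.223]
eef_rot: [-11.0, 89.7, -99.6]
contact_force: [0.5, 1.4, 0.0]
gripper_width: 0.0879
```

```bash
python3 -m handwheel '[[[0.9,-0.8,0,-0.28],[0.05,-0.04,-0.5,0],[0,0,-0.5,0],[0,0,0,0]]]'; python3 - <<'E'
from h import *
cv2.imwrite("pics/w1.png",vision.capture("wrist"))
from plant import readout
print(readout.get_state()["tcp_pos"])
E
```

```text
time_s: 1.15
tcp_pos: [0.486, 0.3776, 0.1821]
eef_rot: [-8.4, 89.7, -99.0]
contact_force: [0.2, 0.1, 0.1]
gripper_width: 0.0877
[0.48647027 0.37831185 0.18362226]
```

View pics/w1.png

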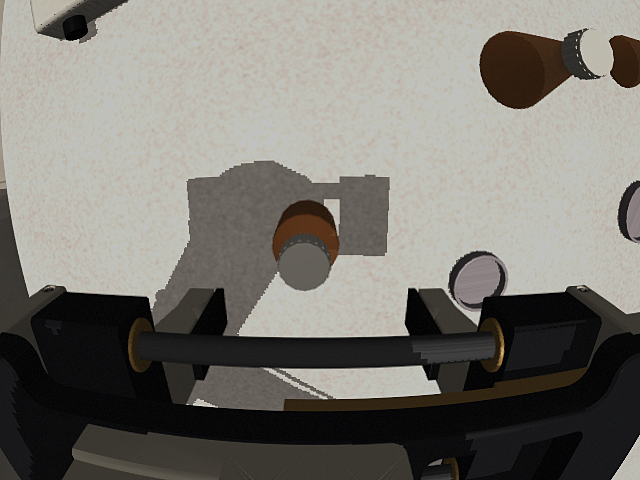

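The wrist view shows the medium bottle with its cap top at about (304,266) between the open fingers. I'll cast that pixel onto the cap-top plane.

```bash
cat >> h.py <<'E'
def wcast(uv,z,cal=None):
    cal=cal or vision.get_calibration("wrist")
    K=cal["intrinsics"];P=cal["pose"];uv=np.atleast_2d(np.float64(uv))
    q=(uv-[K[0,2],K[1,2]])/K[0,0];th=np.linalg.norm(q,axis=1)+1e-12
    d=np.c_[q[:,0]*np.sin(th)/th,-q[:,1]*np.sin(th)/th,-np.cos(th)]@P[:3,:3].T
    o=P[:3,3];t=(z-o[2])/d[:,2];return (o+d*t[:,None])[:,:2]
E
python3 - <<'E'
from h import *
from plant import readout
im=cv2.imread("pics/w1.png")
print(wcast([(304,266)],.106), wcast([(304-26,266),(304+26,266)],.106), readout.get_state()["tcp_pos"])
# holder small rim, flask
print(wcast([(478,280)],.012))
E
```

```text
[[0.47808432 0.38502293]] [[0.47818507 0.40278649]
 [0.47793038 0.36732776]] [0.48647027 0.37831185 0.18362226]
[[0.42358258 0.20890988]]
```

```bash
python3 -m handwheel '[[[-0.21,0.17,0,0],[0,0,0,0]]]'; python3 -m handwheel '[[[0,0,-0.7,0],[0,0,-0.7,0],[0,0,-0.4,0],[0,0,0,0]]]'
```

```text
time_s: 1.4
tcp_pos: [0.4778, 0.3865, 0.1852]
eef_rot: [34.7, 89.8, -55.8]
contact_force: [-0.4, 1.1, -0.0]
gripper_width: 0.0877
time_s: 1.8
tcp_pos: [0.4771, 0.3918, 0.1167]
eef_rot: [119.7, 89.5, 29.6]
contact_force: [-0.3, 0.4, 0.2]
gripper_width: 0.0878
```

```bash
python3 -m handwheel '[[[0,0,0,0],[0,0,0,0]]]'; python3 -m handwheel '[[[0,0,0,0]]]'
```

```text
time_s: 2.0
tcp_pos: [0.4773, 0.3935, 0.1189]
eef_rot: [122.3, 89.4, 32.3]
contact_force: [0.5, -0.4, -0.5]
gripper_width: 0.0872
time_s: 2.1
tcp_pos: [0.4776, 0.3943, 0.1203]
eef_rot: [125.0, 89.2, 35.1]
contact_force: [0.2, 0.5, 0.1]
gripper_width: 0.0875
```

```bash
python3 -m handwheel '[[[0,-0.25,-0.5,0],[0,0,-0.5,0]]]'; python3 - <<'E'
from h import *
from plant import readout
for i in range(5):
    s=readout.get_state();print(s["time_s"],s["tcp_pos"].round(4),s["eef_rot"].round(1),s["qd"].round(1));vision.capture("top")
E
```

```text
time_s: 2.3
tcp_pos: [0.4797, 0.3871, 0.0847]
eef_rot: [131.9, 88.7, 42.0]
contact_force: [0.0, -0.1, 0.3]
gripper_width: 0.0876
2.3 [0.4797 0.3871 0.0847] [131.9  88.7  42. ] [ 0.7 11.8 -8.9  1.1 24.6 -0.5]
2.35 [0.4788 0.3864 0.0816] [130.8  88.9  40.9] [ 0.1 -0.1  0.8 -0.4 -4.7 -0.1]
2.4 [0.4788 0.3863 0.0826] [129.   89.   39.1] [ 0.1 -1.1  2.1  0.6 -2.8 -0. ]
2.45 [0.4793 0.3869 0.0838] [128.8  88.9  39. ] [ 0.1 -0.9  1.5  0.6 -0.6  0. ]
2.5 [0.4797 0.3874 0.0846] [129.3  88.8  39.5] [ 0.1 -0.5  0.7  0.2  0.1 -0. ]
```

```bash
python3 -m handwheel '[[[0,0,-0.25,0]]]'; cat > st.py <<'E'
from h import *
from plant import readout
import sys
for i in range(int(sys.argv[1])):
    vision.capture("top")
s=readout.get_state();print(s["time_s"],s["tcp_pos"].round(4),s["eef_rot"].round(1),s["contact_force"].round(1),s["gripper_width"].round(4))
E
python3 st.py 2;python3 -m handwheel '[[[0,0,0,0]]]' 20 20; python3 st.py 8
```

```text
time_s: 2.65
tcp_pos: [0.481, 0.3892, 0.0771]
eef_rot: [131.6, 88.5, 41.8]
contact_force: [1.3, -0.4, 0.3]
gripper_width: 0.0876
time_s: 2.85
tcp_pos: [0.4796, 0.3876, 0.0744]
eef_rot: [130.1, 88.8, 40.2]
contact_force: [0.4, 0.6, -0.1]
gripper_width: 0.084Traceback (most recent call last):
  File "st.py", line 6, in <module>
    s=readout.get_state();print(s["time_s"],s["tcp_pos"].round(4),s["eef_rot"].round(1),s["contact_force"].round(1),s["gripper_width"].round(4))
                                                                                                                    ^^^^^^^^^^^^^^^^^^^^^^^^
AttributeError: 'float' object has no attribute 'round'
Traceback (most recent call last):
  File "st.py", line 6, in <module>
    s=readout.get_state();print(s["time_s"],s["tcp_pos"].round(4),s["eef_rot"].round(1),s["contact_force"].round(1),s["gripper_width"].round(4))
                                                                                                                    ^^^^^^^^^^^^^^^^^^^^^^^^
AttributeError: 'float' object has no attribute 'round'
```

```bash
sed -i 's/s\["gripper_width"\].round(4)/round(s["gripper_width"],4)/' st.py; python3 st.py 1;python3 st.py 4
```

```text
3.3 [0.4797 0.3877 0.0745] [130.4  88.8  40.6] [-0.3 -0.3  0. ] 0.0493
3.5 [0.4796 0.3875 0.0744] [130.2  88.8  40.4] [ 0.3  0.4 -0.5] 0.0356
```

```bash
python3 st.py 4; python3 -m handwheel '[[[0,0,0.3,0],[0,0,0.6,0],[0,0,0.6,0],[0,0,0.2,0]]]' ; python3 st.py 2; python3 -c "
from h import *
cv2.imwrite('pics/s2.png',vision.capture('side'))"
```

```text
3.7 [0.4796 0.3875 0.0744] [130.2  88.8  40.4] [-0.5  0.2 -0.2] 0.0356
time_s: 4.1
tcp_pos: [0.4786, 0.3862, 0.1443]
eef_rot: [126.5, 89.0, 36.7]
contact_force: [-0.5, 0.4, -0.7]
gripper_width: 0.0356
4.2 [0.4783 0.386  0.143 ] [127.4  89.1  37.6] [-0.   0.2 -1. ] 0.0357
```

View pics/s2.png

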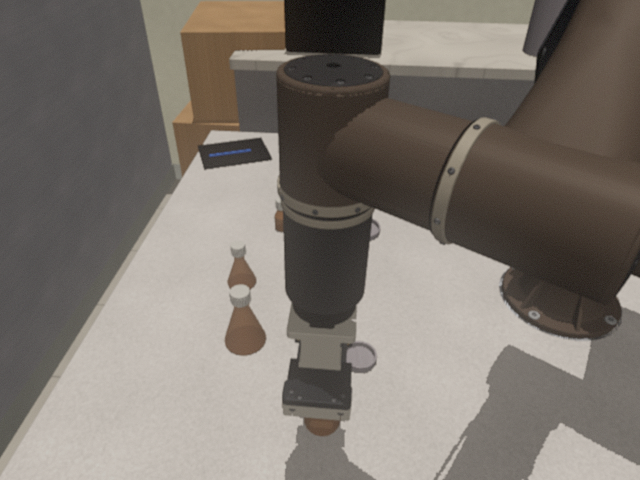

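The side view shows the medium bottle lifted in the gripper, with its amber body below the jaws at about (322,425). Next I'll carry it to the medium holder, which is 0.417 m in -y and 23 mm in +x.

```bash
python3 -m handwheel '[[[0.05,-0.5,0,0],[0.05,-0.9,0,0],[0.1,-1,0,0],[0.1,-1,0,0],[0.1,-1,0,0],[0.1,-1,0,0],[0,-1,0,0],[0,-1,0,0]]]'; python3 -m handwheel '[[[0,-0.8,0,0],[0,-0.4,0,0]]]'; python3 st.py 3
```

```text
time_s: 5.05
tcp_pos: [0.4906, 0.0757, 0.1307]
eef_rot: [-52.1, 89.9, -141.7]
contact_force: [0.9, 0.6, -1.6]
gripper_width: 0.0356
time_s: 5.25
tcp_pos: [0.4871, 0.0216, 0.1282]
eef_rot: [-66.3, 89.6, -156.1]
contact_force: [0.2, 0.6, -1.5]
gripper_width: 0.0355
5.4 [0.4877 0.023  0.1284] [ -66.    89.6 -155.8] [-0.1  0.5 -1.8] 0.0356
```

```bash
python3 -m handwheel '[[[0.2,-0.6,0,0],[0.15,-0.6,0,0]]]'; python3 st.py 3
```

```text
time_s: 5.6
tcp_pos: [0.5012, -0.0242, 0.1275]
eef_rot: [-70.0, 89.6, -159.6]
contact_force: [-0.6, 0.5, -0.6]
gripper_width: 0.0356
5.75 [ 0.501  -0.0246  0.1273] [ -70.4   89.6 -160.2] [-0.4  0.2 -1.3] 0.0356
```

```bash
python3 -m handwheel '[[[0,-0.2,0,0],[0,0,-0.3,0],[0,0,-0.4,0]]]'; python3 st.py 3; python3 -c "
from h import *
cv2.imwrite('pics/s3.png',vision.capture('side'));cv2.imwrite('pics/w3.png',vision.capture('wrist'))"
```

```text
time_s: 6.05
tcp_pos: [0.5019, -0.0312, 0.099]
eef_rot: [-68.8, 89.8, -158.5]
contact_force: [-0.2, 0.2, -0.8]
gripper_width: 0.0356
6.2 [ 0.5006 -0.0316  0.0983] [ -70.8   89.5 -160.5] [ 1.3 -0.   0. ] 0.0357
```

View pics/s3.png

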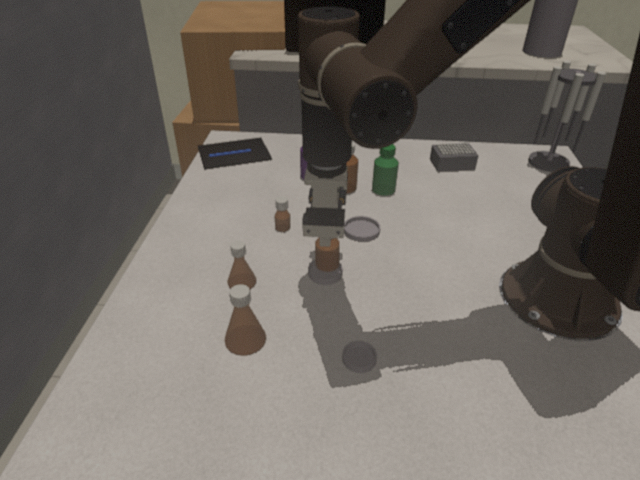

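View pics/w3.png

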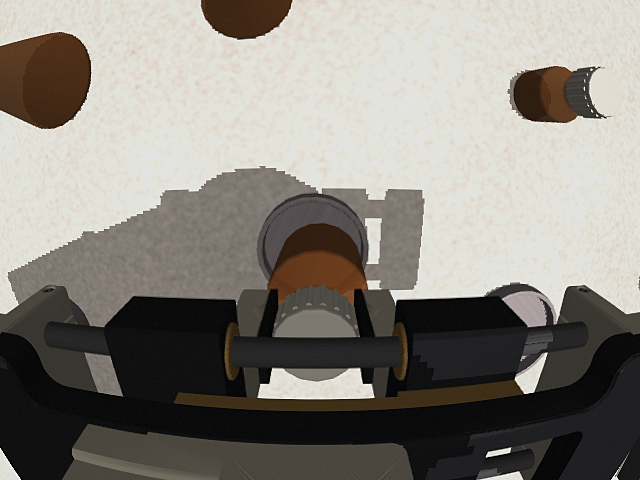

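```bash
python3 - <<'E'
from h import *
print(wcast([(257,245),(369,245),(313,193)],.016)); print("top of arc",wcast([(316,222)],.024))
E
```

```text
[[ 0.50567092  0.00782843]
 [ 0.50618823 -0.06938224]
 [ 0.54194061 -0.03059572]]
top of arc [[ 0.52424838 -0.03268034]]
```

The wrist view shows the bottle over the dish, about 5 mm short in x and 1 mm off in y. I'll correct that and descend gently.

```bash
python3 -m handwheel '[[[0.12,0.03,-0.1,0],[0,0,-0.15,0],[0,0,-0.1,0]]]'; python3 st.py 2;
```

```text
time_s: 6.6
tcp_pos: [0.5085, -0.0293, 0.0865]
eef_rot: [-47.2, 89.9, -136.8]
contact_force: [-0.9, 0.6, -1.3]
gripper_width: 0.0356
6.7 [ 0.5081 -0.0295  0.0862] [ -56.4   89.8 -146. ] [-0.3 -0.6 -1.2] 0.0354
```

```bash
python3 -m handwheel '[[[-0.06,-0.02,-0.12,0],[0,0,-0.08,0]]]'; python3 st.py 2;
```

```text
time_s: 6.9
tcp_pos: [0.5058, -0.0306, 0.0783]
eef_rot: [-42.7, 89.8, -132.3]
contact_force: [-4.0, -6.9, 21.9]
gripper_width: 0.0356
7.0 [ 0.5063 -0.0305  0.0785] [ -31.3   89.9 -120.9] [-0.1  0.3 -0.7] 0.0353
```

```bash
python3 st.py 2; python3 -c "
from h import *
cv2.imwrite('pics/w4.png',vision.capture('wrist'))"
```

```text
7.1 [ 0.5062 -0.0303  0.0784] [ -40.    89.9 -129.6] [ 0.1 -1.2 -0.1] 0.0357
```

View pics/w4.png

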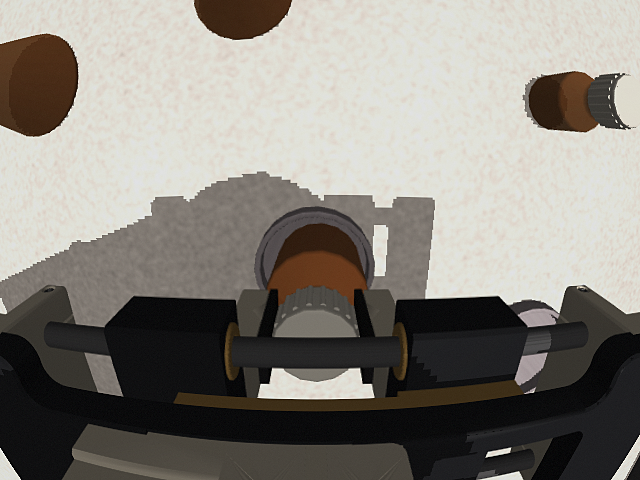

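```bash
python3 - <<'E'
from h import *
print("rim",wcast([(315,207),(255,255),(375,255)],.016)); print("bottle",wcast([(318,223)],.004),wcast([(272,262),(366,262)],.02))
E
python3 -m handwheel '[[[0,0,0,0]]]' 60 20; python3 st.py 6
```

```text
rim [[ 0.541707   -0.03063033]
 [ 0.51051884  0.00724936]
 [ 0.51112089 -0.06901322]]
bottle [[ 0.52861647 -0.03268116]] [[ 0.5074017  -0.00401139]
 [ 0.50784254 -0.06286206]]
time_s: 7.25
tcp_pos: [0.5063, -0.0302, 0.0785]
eef_rot: [-38.0, 89.9, -127.6]
contact_force: [0.8, 0.0, 0.1]
gripper_width: 0.0395
7.55 [ 0.5064 -0.0302  0.0785] [ -36.6   89.9 -126.1] [-0.1 -0.   0.1] 0.0584
```

Bottle and dish centres agree within about 3 mm, and it's released. I'll raise and go to the small bottle.

```bash
python3 -m handwheel '[[[0,0,0.3,0],[0,0,0.8,0],[0,0,0.8,0],[0.5,-0.6,0,0],[0.9,-1,0,0],[0.9,-1,0,0],[0.5,-0.9,0,0]]]' 75; python3 st.py 3;python3 -c "
from h import *
cv2.imwrite('pics/w5.png',vision.capture('wrist'));cv2.imwrite('pics/s5.png',vision.capture('side'))"
```

```text
time_s: 8.25
tcp_pos: [0.6157, -0.1653, 0.1657]
eef_rot: [75.2, 89.6, -13.8]
contact_force: [0.3, 0.9, 0.2]
gripper_width: 0.0749
8.4 [ 0.6142 -0.166   0.1644] [ 69.1  89.7 -20.2] [ 0.2  1.2 -1. ] 0.0749
```

View pics/w5.png

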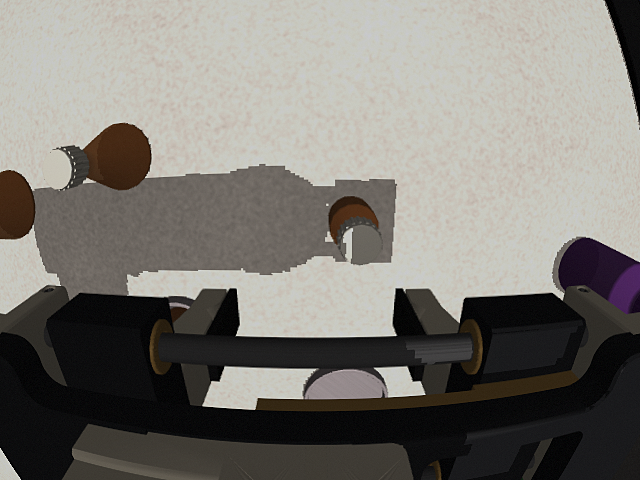

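View pics/s5.png

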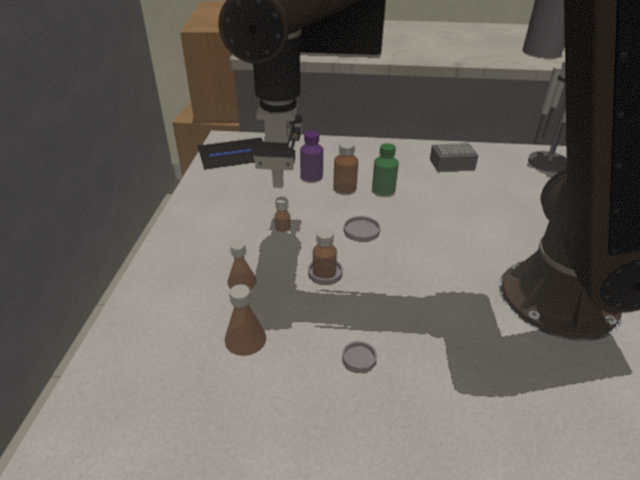

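The side view shows the medium bottle upright in its holder at (325,260). In the wrist view the small bottle's cap top is about (361,244).

```bash
python3 - <<'E'
from h import *
im=cv2.imread("pics/w5.png")[200:280,310:400];cv2.imwrite("pics/z5.png",cv2.resize(im,None,fx=7,fy=7,interpolation=cv2.INTER_NEAREST))
print(wcast([(361,244),(341,244),(383,244)],.084))
E
```

```text
[[ 0.62011732 -0.19577847]
 [ 0.6199107  -0.18215209]
 [ 0.620347   -0.21098337]]
```

View pics/z5.png

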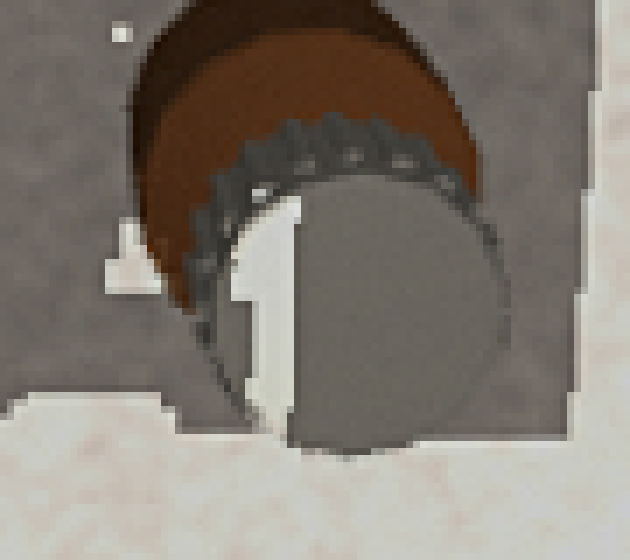

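```bash
python3 -m handwheel '[[[0.15,-0.65,0,0],[0,-0.1,-0.4,0],[0,0,-0.7,0],[0,0,-0.6,0]]]'; python3 st.py 3
```

```text
time_s: 8.9
tcp_pos: [0.6206, -0.1907, 0.1024]
eef_rot: [82.2, 89.2, -6.6]
contact_force: [-0.4, -0.5, -0.1]
gripper_width: 0.0746
9.05 [ 0.6198 -0.1907  0.1018] [79.3 89.4 -9.5] [ 0.8 -1.2  1. ] 0.0749
```

```bash
python3 -m handwheel '[[[0,-0.15,-0.5,0],[0,0,-0.5,0],[0,0,-0.2,0]]]'; python3 st.py 3
```

```text
time_s: 9.35
tcp_pos: [0.6236, -0.1951, 0.0605]
eef_rot: [79.2, 88.8, -9.3]
contact_force: [0.3, 0.2, 0.3]
gripper_width: 0.0751
9.5 [ 0.6241 -0.1954  0.0612] [78.6 88.8 -9.9] [ 0.  -0.5 -1.2] 0.0748
```

```bash
python3 -m handwheel '[[[-0.1,0,-0.2,0]]]'; python3 st.py 2;  python3 -m handwheel '[[[-0.02,0,-0.03,0]]]' 18 20; python3 st.py 13
```

```text
time_s: 9.6
tcp_pos: [0.6219, -0.1954, 0.0554]
eef_rot: [78.9, 88.6, -9.6]
contact_force: [0.3, -0.2, 0.9]
gripper_width: 0.075
9.7 [ 0.6194 -0.1952  0.0532] [79.3 88.8 -9.3] [ 0.5  0.1 -0.4] 0.0753
time_s: 9.8
tcp_pos: [0.6188, -0.1952, 0.0525]
eef_rot: [79.3, 88.8, -9.2]
contact_force: [0.4, -0.2, 0.1]
gripper_width: 0.071
10.45 [ 0.6186 -0.1952  0.052 ] [79.3 88.8 -9.2] [ 0.6  1.1 -1.4] 0.0295
```

```bash
python3 st.py 2;python3 -m handwheel '[[[0,0,0.3,0],[0,0,0.7,0],[0,0,0.9,0],[0,0,0.9,0],[0,0,0.8,0],[0,0,0.3,0]]]';python3 st.py 2
```

```text
10.55 [ 0.6186 -0.1952  0.052 ] [79.3 88.8 -9.2] [ 0.4  0.4 -0.4] 0.0295
time_s: 11.15
tcp_pos: [0.6155, -0.1952, 0.2148]
eef_rot: [75.6, 89.1, -13.0]
contact_force: [1.3, 0.0, -0.4]
gripper_width: 0.0294
11.25 [ 0.6153 -0.195   0.2134] [ 76.9  89.1 -11.7] [-0.5  0.2 -0.6] 0.0296
```

```bash
python3 -m handwheel '[[[-0.2,0.4,0,0],[-0.45,0.9,0,0],[-0.5,1,0,0],[-0.5,1,0,0],[-0.5,1,0,0],[-0.5,1,0,0],[-0.5,1,0,0],[-0.5,1,0,0]]]';python3 -m handwheel '[[[-0.4,0.8,0,0],[-0.2,0.4,0,0]]]'; python3 st.py 3
```

```text
time_s: 12.05
tcp_pos: [0.4549, 0.1029, 0.2005]
eef_rot: [-30.4, 89.6, -119.6]
contact_force: [1.2, 1.7, -1.2]
gripper_width: 0.0294
time_s: 12.25
tcp_pos: [0.4258, 0.1539, 0.1981]
eef_rot: [-43.1, 89.4, -132.0]
contact_force: [0.1, -0.8, 0.2]
gripper_width: 0.0297
12.4 [0.4267 0.1529 0.1982] [ -41.7   89.4 -130.6] [ 0.3 -0.5 -0.5] 0.0296
```

```bash
python3 -m handwheel '[[[-0.1,0.6,0,0],[-0.1,0.6,0,0],[0,0.1,-0.3,0],[0,0,-0.7,0],[0,0,-0.7,0],[0,0,-0.5,0]]]'; python3 st.py 3
```

```text
time_s: 13.0
tcp_pos: [0.4178, 0.2022, 0.105]
eef_rot: [-42.5, 89.3, -131.6]
contact_force: [0.7, 0.3, -0.8]
gripper_width: 0.0296
13.15 [0.4177 0.202  0.1059] [ -40.8   89.2 -129.9] [-0.1  1.4 -0.5] 0.0298
```

```bash
python3 -m handwheel '[[[0.03,0.1,-0.3,0],[0,0,-0.3,0]]]'; python3 st.py 3; python3 -c "
from h import *
cv2.imwrite('pics/w6.png',vision.capture('wrist'))"
```

```text
time_s: 13.35
tcp_pos: [0.421, 0.2069, 0.0836]
eef_rot: [-35.8, 89.5, -124.9]
contact_force: [-0.3, 0.2, -0.4]
gripper_width: 0.0295
13.5 [0.4204 0.2062 0.0834] [ -37.2   89.4 -126.3] [ 0.5  0.  -0. ] 0.0296
```

View pics/w6.png

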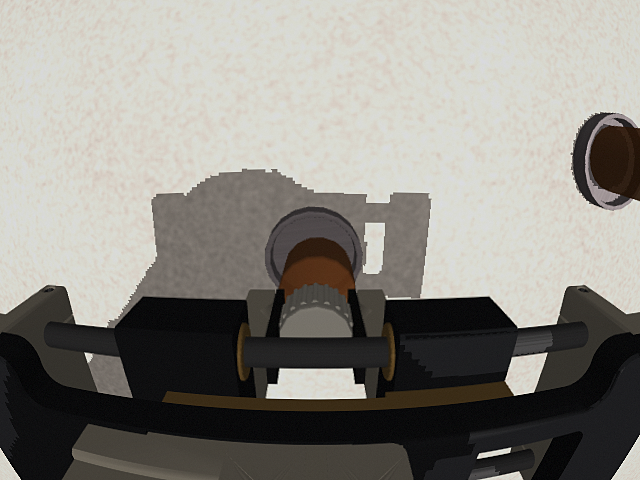

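```bash
python3 - <<'E'
from h import *
print("rim",wcast([(314,207),(265,248),(364,248)],.016)); print("bottle",wcast([(319,237)],.031),wcast([(280,275),(355,275)],.05))
E
```

```text
rim [[0.45458804 0.20654033]
 [0.42728119 0.2376814 ]
 [0.42820391 0.17383835]]
bottle [[0.43969098 0.20340211]] [[0.42288625 0.22524371]
 [0.42344955 0.18316374]]
```

The dish centre reads (0.4226, 0.206) and the bottle (0.420, 0.204). I'll make a small shift and descend.

```bash
python3 -m handwheel '[[[0.06,0.05,-0.2,0],[0,0,-0.2,0],[0,0,-0.1,0]]]'; python3 st.py 2;
```

```text
time_s: 13.85
tcp_pos: [0.4244, 0.2099, 0.0646]
eef_rot: [-30.0, 89.7, -119.1]
contact_force: [-0.5, -0.3, 0.2]
gripper_width: 0.0298
13.95 [0.4242 0.2096 0.0645] [ -31.4   89.6 -120.5] [ 0.6 -0.7  0.5] 0.0294
```

```bash
python3 -m handwheel '[[[-0.03,-0.04,-0.13,0],[0,0,-0.08,0]]]'; python3 st.py 2;python3 -c "
from h import *
cv2.imwrite('pics/w7.png',vision.capture('wrist'))"
```

```text
time_s: 14.15
tcp_pos: [0.4231, 0.2081, 0.0559]
eef_rot: [-29.2, 89.6, -118.3]
contact_force: [-4.9, -3.6, 18.8]
gripper_width: 0.0296
14.25 [0.4233 0.2082 0.0562] [ -26.7   89.6 -115.8] [ 0.6 -0.2  0.2] 0.0295
```

View pics/w7.png

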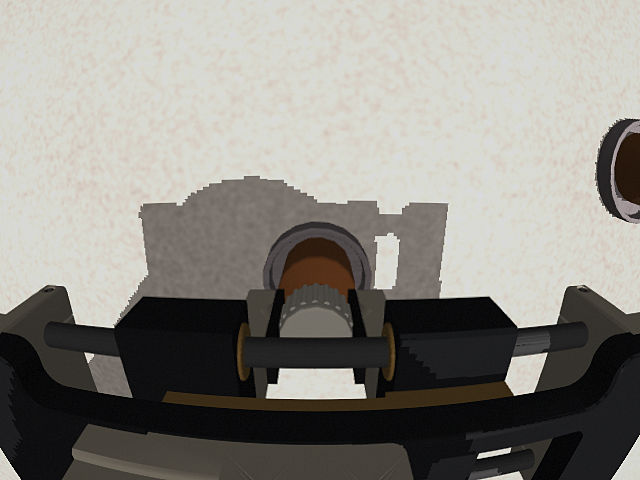

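Seated at z = 0.056 as expected, and inside the dish. Releasing and raising.

```bash
python3 -m handwheel '[[[0,0,0,0]]]' 60 20; python3 st.py 7; python3 -m handwheel '[[[0,0,0.3,0],[0,0,0.8,0],[0,0,1,0],[0,0,1,0],[0,0,0.4,0]]]' 85; python3 st.py 2;python3 -c "
from h import *
cv2.imwrite('pics/w8.png',vision.capture('wrist'))"
```

```text
time_s: 14.4
tcp_pos: [0.4234, 0.2085, 0.0562]
eef_rot: [-26.5, 89.7, -115.6]
contact_force: [-0.9, -0.1, -0.4]
gripper_width: 0.0332
14.75 [0.4235 0.2085 0.0563] [ -26.3   89.7 -115.4] [ 0.5 -0.4 -0.5] 0.0581
time_s: 15.25
tcp_pos: [0.4211, 0.2059, 0.1983]
eef_rot: [-35.9, 89.2, -125.0]
contact_force: [-0.1, 0.5, -0.0]
gripper_width: 0.0844
15.35 [0.4212 0.2061 0.1975] [ -37.2   89.3 -126.3] [ 0.4 -0.  -0.5] 0.0848
```

View pics/w8.png

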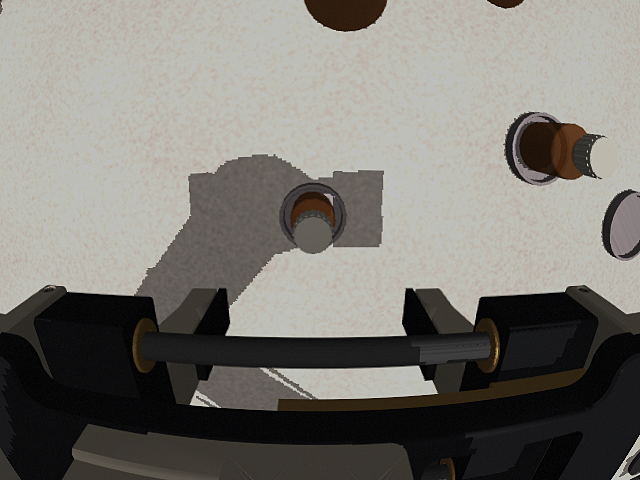

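The wrist view shows the small bottle upright and centred in its dish at (313,220). On to the large bottle, about +52 mm in x and -618 mm in y.

```bash
python3 -m handwheel '[[[0.1,-0.5,0.05,0],[0.15,-1,0.05,0],[0.15,-1,0.05,0],[0.15,-1,0.05,0],[0.15,-1,0.05,0],[0.15,-1,0.05,0],[0.15,-1,0.05,0],[0.15,-1,0.05,0]]]';python3 -m handwheel '[[[0.1,-1,0,0],[0.1,-1,0,0],[0.1,-1,0,0],[0.1,-1,0,0],[0,-1,0,0],[0,-0.5,0,0]]]'; python3 st.py 3;python3 -c "
from h import *
cv2.imwrite('pics/w9.png',vision.capture('wrist'))"
```

```text
time_s: 16.2
tcp_pos: [0.4613, -0.1026, 0.2029]
eef_rot: [-55.6, 88.4, -144.2]
contact_force: [1.0, 0.5, -0.7]
gripper_width: 0.0852
time_s: 16.8
tcp_pos: [0.4729, -0.3333, 0.1936]
eef_rot: [-71.0, 87.9, -159.8]
contact_force: [-0.4, 0.9, -0.5]
gripper_width: 0.0847
16.95 [ 0.4728 -0.3318  0.1934] [ -71.9   87.9 -160.7] [ 0.  -0.4 -0.3] 0.0846
```

View pics/w9.png

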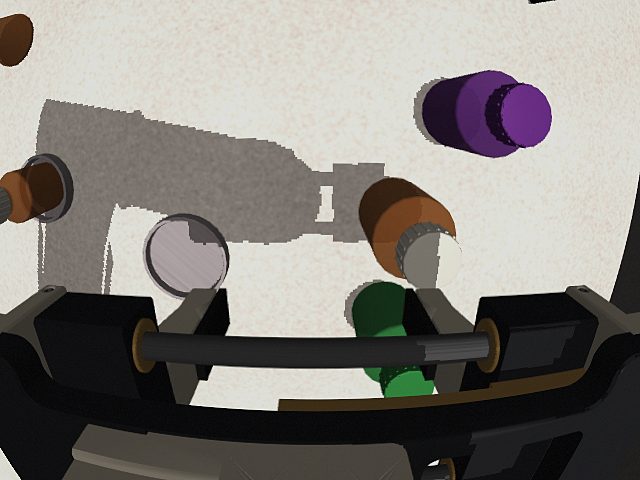

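```bash
python3 - <<'E'
from h import *
im=cv2.imread("pics/w9.png")[200:300,380:480];cv2.imwrite("pics/z9.png",cv2.resize(im,None,fx=6,fy=6,interpolation=cv2.INTER_NEAREST))
print(wcast([(433,259),(406,259),(461,259)],.134))
E
```

```text
[[ 0.47500572 -0.40893817]
 [ 0.47481297 -0.39049559]
 [ 0.47517432 -0.42907732]]
```

View pics/z9.png

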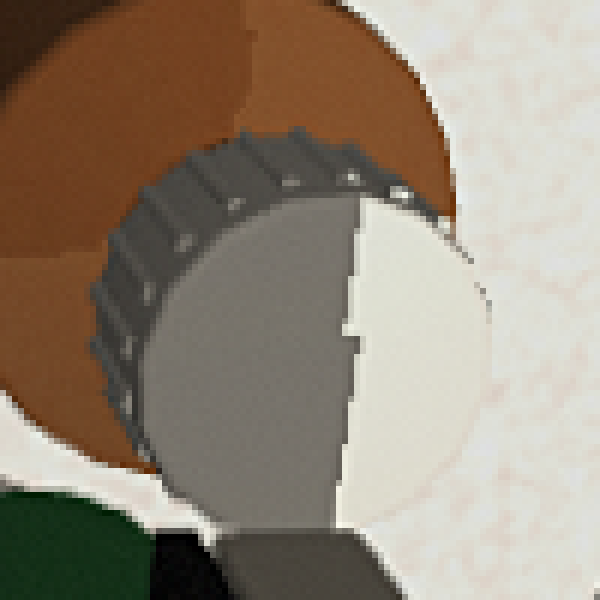

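```bash
python3 -m handwheel '[[[0.03,-0.7,0,0],[0.02,-0.8,0,0],[0,-0.4,0,0]]]' 87.6; python3 st.py 2
```

```text
time_s: 17.3
tcp_pos: [0.4756, -0.4041, 0.193]
eef_rot: [-74.0, 87.9, -162.4]
contact_force: [-0.1, 1.1, -0.6]
gripper_width: 0.0875
17.4 [ 0.4753 -0.4042  0.1927] [ -74.5   87.9 -163. ] [ 1.4  0.7 -0.2] 0.0875
```

```bash
python3 -m handwheel '[[[0,-0.17,-0.3,0],[0,0,-0.7,0],[0,0,-0.6,0],[0,0,-0.2,0]]]'; python3 st.py 3
```

```text
time_s: 17.8
tcp_pos: [0.4761, -0.4081, 0.1181]
eef_rot: [-72.6, 88.0, -160.9]
contact_force: [0.5, -0.3, -0.1]
gripper_width: 0.0875
17.95 [ 0.4773 -0.4092  0.1209] [ -68.3   88.1 -156.6] [0.3 0.  0.3] 0.0877
```

```bash
python3 -m handwheel '[[[-0.07,0,-0.3,0],[0,0,-0.2,0]]]'; python3 st.py 3;python3 -m handwheel '[[[0,0,0,0]]]' 30 20; python3 st.py 12;
```

```text
time_s: 18.15
tcp_pos: [0.4763, -0.4098, 0.103]
eef_rot: [-60.1, 88.3, -148.3]
contact_force: [0.4, 0.4, -0.3]
gripper_width: 0.0877
18.3 [ 0.4764 -0.41    0.1031] [ -61.1   88.2 -149.4] [ 0.6 -0.7  0.1] 0.0876
time_s: 18.4
tcp_pos: [0.4766, -0.4101, 0.1034]
eef_rot: [-60.2, 88.2, -148.4]
contact_force: [0.1, -0.3, 0.3]
gripper_width: 0.0838
19.0 [ 0.4763 -0.4099  0.103 ] [ -61.3   88.2 -149.6] [-0.1  1.   0.7] 0.0414
```

```bash
python3 st.py 3; python3 -m handwheel '[[[0,0,0.3,0],[0,0,0.6,0],[0,0,0.4,0]]]';python3 st.py 2; python3 -m handwheel '[[[0,0.5,0,0],[0,0.8,0,0],[-0.2,0.8,0,0],[-0.4,0.8,0,0],[-0.4,0.8,0,0],[-0.2,0.5,0,0]]]'; python3 st.py 3
```

```text
19.15 [ 0.4763 -0.4099  0.103 ] [ -61.3   88.2 -149.6] [-0.1  0.9  0.8] 0.0416
time_s: 19.45
tcp_pos: [0.474, -0.4087, 0.1543]
eef_rot: [-71.4, 88.0, -159.7]
contact_force: [0.9, -0.0, -1.8]
gripper_width: 0.0413
19.55 [ 0.4751 -0.4092  0.1555] [ -66.6   88.1 -154.9] [ 0.1 -0.5 -1. ] 0.0413
time_s: 20.15
tcp_pos: [0.4236, -0.2376, 0.1512]
eef_rot: [-71.6, 88.0, -160.2]
contact_force: [1.0, 0.2, -2.5]
gripper_width: 0.0418
20.3 [ 0.4249 -0.2383  0.1518] [ -70.    88.  -158.5] [-0.1 -0.3 -1.8] 0.0416
```

```bash
python3 -m handwheel '[[[0,0.6,0,0],[0,0.35,-0.2,0],[0,0,-0.2,0],[0,0,-0.1,0]]]'; python3 st.py 3;python3 -c "
from h import *
cv2.imwrite('pics/w10.png',vision.capture('wrist'))"
```

```text
time_s: 20.7
tcp_pos: [0.4264, -0.2008, 0.131]
eef_rot: [-68.0, 88.1, -156.5]
contact_force: [0.2, -0.2, -2.5]
gripper_width: 0.0415
20.85 [ 0.4264 -0.2011  0.1314] [ -68.    88.1 -156.5] [-0.1  0.9 -2.3] 0.0416
```

View pics/w10.png

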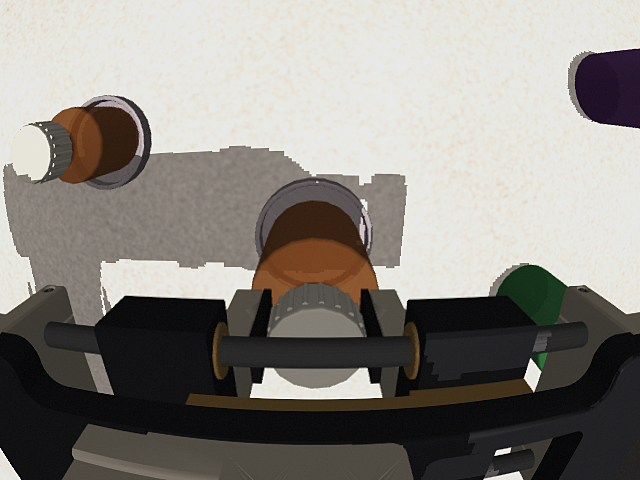

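```bash
python3 - <<'E'
from h import *
im=cv2.imread("pics/w10.png")[160:290,240:390];cv2.imwrite("pics/z10.png",cv2.resize(im,None,fx=5,fy=5,interpolation=cv2.INTER_NEAREST))
print("rim",wcast([(314,178),(255,233),(372,233)],.016)); print("bottle",wcast([(315,201)],.028))
E
```

```text
rim [[ 0.46961125 -0.20126984]
 [ 0.42611715 -0.15679297]
 [ 0.42812613 -0.24724309]]
bottle [[ 0.4548757 -0.2022541]]
```

View pics/z10.png

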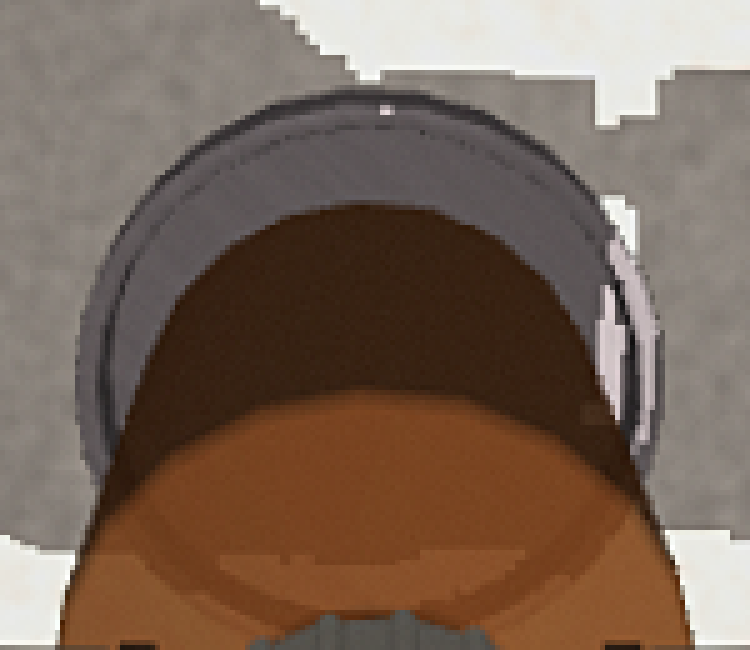

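```bash
python3 - <<'E'
from h import *
print(vision.get_calibration("wrist")["pose"][:3,3],wcast([(314,178)],0)[0]-[.046,0],wcast([(314,181)],.016)[0]-[.046,0],wcast([(314,178)],.016)[0]-[.046,0])
E
```

```text
[ 0.51300221 -0.19778332  0.28775759] [ 0.42105656 -0.20147511] [ 0.42135916 -0.20132725] [ 0.42361125 -0.20126984]
```

The camera sees past the dish's far wall, so with that edge taken at bench height the dish centre is (0.421, -0.2015). The bottle reads (0.421, -0.202), so it's aligned. Descending.

```bash
python3 -m handwheel '[[[0,0,-0.2,0],[0,0,-0.15,0],[0,0,-0.1,0]]]'; python3 st.py 2;
```

```text
time_s: 21.2
tcp_pos: [0.4272, -0.2022, 0.1131]
eef_rot: [-65.7, 88.2, -154.3]
contact_force: [0.0, 0.1, -2.3]
gripper_width: 0.0417
21.3 [ 0.4268 -0.2021  0.1129] [ -66.8   88.2 -155.4] [ 0.4  0.1 -2.9] 0.0415
```

```bash
python3 -m handwheel '[[[0,0,-0.1,0],[0,0,-0.07,0]]]'; python3 st.py 3
```

```text
time_s: 21.5
tcp_pos: [0.4274, -0.2023, 0.1068]
eef_rot: [-64.9, 88.2, -153.5]
contact_force: [-6.9, 5.6, 26.6]
gripper_width: 0.0414
21.65 [ 0.4275 -0.2023  0.1069] [ -64.7   88.2 -153.3] [-1.7  0.3  4.7] 0.0414
```

```bash
python3 st.py 2; python3 -m handwheel '[[[0,0,0,0]]]' 65 20; python3 st.py 7; python3 -m handwheel '[[[0,0,0.3,0],[0,0,0.8,0],[0,0,1,0],[0,0,0.4,0]]]'; python3 -m handwheel '[[[-0.2,-0.5,0.3,0],[-0.2,-1,0.3,0],[-0.2,-1,0.3,0],[0,-1,0.3,0],[0,-1,0.3,0],[0,-1,0,0],[0,-0.4,0,0]]]'; python3 st.py 4;python3 -c "
from h import *
for n in ('side','top','wrist'): cv2.imwrite(f'pics/{n}F.png',vision.capture(n))"
```

```text
21.75 [ 0.4275 -0.2023  0.1069] [ -64.7   88.2 -153.3] [-2.5  0.5  5.3] 0.0416
time_s: 21.85
tcp_pos: [0.4278, -0.2023, 0.1071]
eef_rot: [-63.8, 88.3, -152.4]
contact_force: [-0.9, -0.3, -0.4]
gripper_width: 0.0455
22.2 [ 0.4275 -0.2023  0.1068] [ -64.7   88.2 -153.3] [ 0.4 -0.1 -1. ] 0.0644
time_s: 22.6
tcp_pos: [0.4247, -0.2021, 0.2069]
eef_rot: [-70.8, 87.8, -159.4]
contact_force: [0.8, -0.1, 0.4]
gripper_width: 0.0652
time_s: 23.3
tcp_pos: [0.4007, -0.4454, 0.2739]
eef_rot: [-60.7, 88.2, -148.9]
contact_force: [0.4, 0.5, -1.4]
gripper_width: 0.0653
23.5 [ 0.4008 -0.4423  0.2738] [ -62.1   88.2 -150.3] [-0.   1.  -0.4] 0.0651
```

View pics/sideF.png

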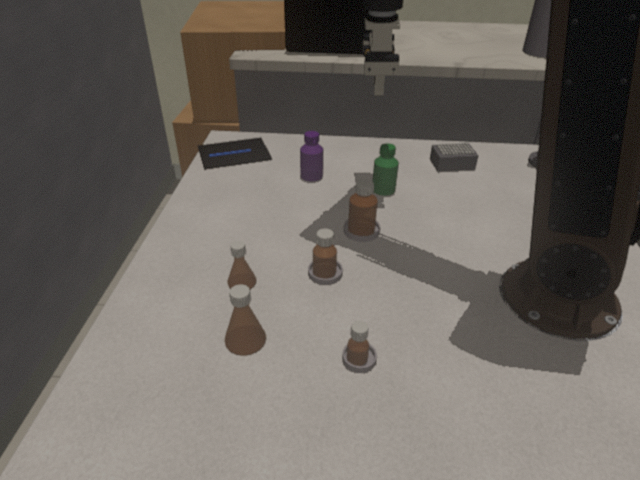

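View pics/topF.png

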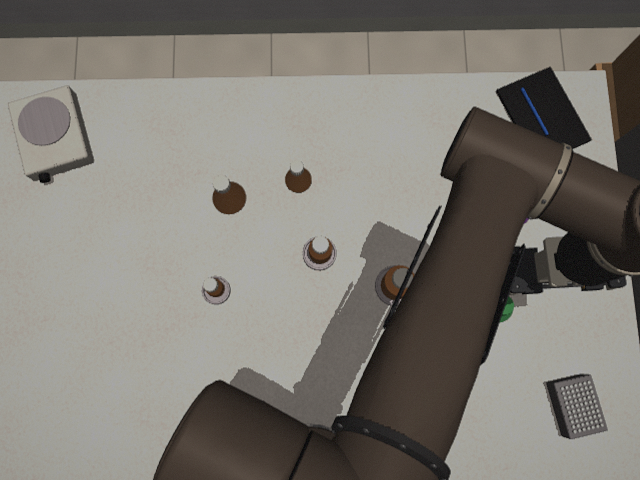

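Both views show all three bottles upright in their dishes and the flasks unmoved. In the side view small is at (359,345), medium (325,258) and large (362,212). I'll measure their centring.

```bash
python3 - <<'E'
from h import *
N={"top":{"s":(216,289),"m":(320,255),"l":(393,282)},"side":{"s":(358,350),"m":(324,265),"l":(362,218)}}
A={"s":.02,"m":.027,"l":.034};HH={"s":(.4205,.206),"m":(.5003,-.0305),"l":(.4215,-.2015)}
for n in N:
    cal=vision.get_calibration(n);im=cv2.resize(cv2.imread(f"pics/{n}F.png"),None,fx=4,fy=4,interpolation=cv2.INTER_CUBIC);rgb=im.astype(float)[...,::-1]
    amb=(rgb[...,0]>1.2*rgb[...,2]+3)&(rgb[...,0]<150)
    for k,uv in N[n].items():
        p,a=blob(amb,tuple(4.*x+1.5 for x in uv));p=cv2.convexHull(((p+.5)/4-.5).astype(np.float32))[:,0]
        # near wall hides the base in the side view: use height .016 there
        c,e,_=circ(cal,p,.004 if n=="top" else .012,A[k],half=50);print(n,k,c.round(4),((c-HH[k])*1000).round(1),"mm",round(e,5))
T=[]
t=cv2.imread("pics/topF.png");s=cv2.imread("pics/sideF.png")
for im,uvs in((t,N["top"]),(s,N["side"])):
    T.append(np.hstack([cv2.resize(im[v-32:v+28,u-30:u+30],(240,240),interpolation=cv2.INTER_NEAREST) for u,v in uvs.values()]))
cv2.imwrite("pics/zF.png",np.vstack(T))
for n in("top",):
    for k in("fl","fs"):
        im=cv2.resize(cv2.imread(f"pics/{n}F.png"),None,fx=4,fy=4,interpolation=cv2.INTER_CUBIC);rgb=im.astype(float)[...,::-1]
        amb=(rgb[...,0]>1.2*rgb[...,2]+3)&(rgb[...,0]<150);p,a=blob(amb,tuple(4.*x+1.5 for x in B[k][1]))
        print(k,circ(vision.get_calibration(n),cv2.convexHull(((p+.5)/4-.5).astype(np.float32))[:,0],0,B[k][0])[0])
E
```

```text
top s [0.4253 0.2079] [4.8 1.9] mm 0.00025
top m [ 0.5047 -0.0324] [ 4.4 -1.9] mm 8e-05
top l [ 0.4247 -0.2033] [ 3.2 -1.8] mm 0.00071
side s [0.4288 0.241 ] [ 8.3 35. ] mm nan
side m [ 0.5014 -0.0295] [1.1 1. ] mm 0.00028
side l [ 0.4231 -0.1586] [ 1.6 42.9] mm nan
fl [0.64063827 0.1796209 ]
fs [0.68189487 0.01603279]
  return _methods._mean(a, axis=axis, dtype=dtype,
  ret = ret.dtype.type(ret / rcount)
```

View pics/zF.png

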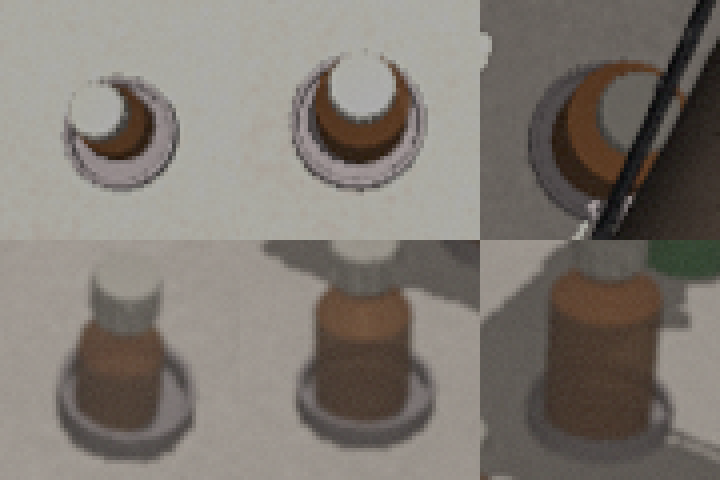

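The top view puts every bottle within about 5 mm of its holder's centre, and the flasks haven't moved. Handing in.

```bash
python3 -c "
from plant import close_job
print(close_job())"
```

```text
the job is handed in; nothing more can be done
None
```

All three bottles are standing in the holders of their own size, released, and the job is handed in at about 24 s of the 99 s; no verdict was reported. I gripped each bottle by its cap and set it down in small steps. The highest wrist force I read during a set-down was about 28 N.

- **Bottle positions:** the final top view puts the small bottle about 5 mm from its holder's centre, the medium about 5 mm and the large about 4 mm, against a limit of 12 mm. The side and top pictures show all three upright inside their rims. Each touched down at the height expected for the holder floor.
- **Flasks:** both measured where they started, to within 1 mm.
- **Robot:** the arm was raised clear of everything, with no contact.

**Checks that failed or disagreed:**
- The side-view fit for the small and large bottles failed, because the holder's near wall hides the base. For those two the centring rests on the top view, and the arm partly covered the large bottle there.
- The early side-view base positions were 4–5 mm or more off in y because of shadow, so I used the top and wrist views instead.
- My first wrist-camera readings of the small and medium holders were about 2 mm too far in x. I found the cause only at the large holder and did not re-correct the other two, which accounts for part of their offset.
- The tool drifted to about 2° of tilt during the moves.

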